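# Set the locating pin in the full-depth socket of a stone

## Task

Take the blue-headed steel setting pin out of the wooden rack and push it down to the solid bottom of a socket in the stone: its red ring tells whether that socket was drilled deep enough, because only in the full-depth one does the lower edge of the ring come level with the stone's face. Leave the pin standing free, fully home, in the full-depth socket; press firmly but never hard (stay below about 25 N, the stone chips easily), and leave the other tools where they are.

Things in the scene. Friction and masses are not known exactly. Their poses are not given: they have to be found in the camera images.
- pin: steel setting pin with a blue head, upright in one of the rack's 3 holes. Rod 12 mm thick; square head 18 x 18 mm from 92 to 130 mm above the tip (grip it there); the lowest 5 mm taper as a cone to a 6 mm flat tip; red ring painted 50 to 55 mm above the tip. 80 to 170 g. Origin at the tip, z up the rod, x and y square to the head's sides, about along the rack's
- pin_tip (a point): centre of the pin's tip (same point as the origin of pin)
- pin_head (a point): centre of the pin's blue head, 111 mm above its tip
- rack: wooden rack fixed to the table, 70 (x) x 190 (y) x 50 mm high, origin under its centre, z up. Three upright holes of 16 mm diameter at y = -60, 0, +60 mm, floors 10 mm above the table. The pin and two short chisels (tops 95 and 105 mm above the hole floor) stand in them in any order
- cradle: plywood cradle fixed to the table, 170 (x) x 260 (y), base 18 mm thick, origin under its centre, z up. In it, square to it, lies an immovable cream stone 120 (x) x 200 (y) x 85 mm high, its flat face 103 mm above the table, with two sockets. Set in by hand, the stone (both sockets alike) is off nominal by up to 7 mm in x and up to 7 mm in y, unmeasured
- socket_a (a point): nominal mouth centre of one socket at the stone's face, +50 mm along the cradle's y; the true mouth is off by the stone's shift, up to 7 mm each way in x and y. Upright blind bore of 14 mm diameter. Inside, a black plug 5 to 19 mm down must be driven ahead of the pin against a drag of 6 N (7 when moving) until it stands on the solid bottom; it stays down afterwards
- socket_b (a point): nominal mouth centre of the other socket, -50 mm along the cradle's y; otherwise like socket_a. With the plug on the solid bottom the pin's tip is 50 mm below the face in the full-depth socket, but 25 to 33 mm in the short one. Either may be the full-depth one; it cannot be seen beforehand. The pin stands free in its socket when released
- chisel_1: short dark steel chisel, 105 mm, 13 mm thick, standing in the rack; origin at its foot; leave it
- chisel_2: short dark steel chisel, 95 mm, 13 mm thick, standing in the rack; origin at its foot; leave it
- rubbing_block: pink rubbing block 35 x 50 x 20 mm lying loose on the stone between the sockets; origin under its centre; leave it
- white_mallet: white round mallet with wooden handle upwards, 120 mm across, 235 mm high; origin under its centre; leave it
- wood_mallet: dark wooden mallet, handle upwards, 110 mm across, 225 mm high; origin under its centre; leave it
- brush: wooden bench brush, 235 mm long, 48 mm high; origin under its middle; leave it
- point_1: steel chisel lying on the table, 185 mm long, 14 mm thick; origin under its shank; leave it
- point_2: another steel chisel lying on the table, 185 mm long, 14 mm thick; origin under its shank; leave it
There are look-alikes about, which are no part of the job. What is meant by the pin is not turquoise, and is the smaller of those in its own colour.

How it is judged:
By the outcome, as a careful person would: the job done as asked, in the order asked, and still so for the second after the job is handed in, with the robot touching nothing.
It also fails if it takes over 70 s, if anything falls off the work surface, if the arm or the gripper's body presses on something with over 40 N, if the wrist force passes 120 N, or if a joint passes its speed limit or range.

## Robot

A 6-joint arm with a two-finger parallel gripper is mounted at the origin on the work surface. World frame = base frame: x ahead of the robot, y to its left, z up, the work surface at z = 0. Lengths are in m, angles in rad, forces in N, time in s.
With the tool pointing down it reaches from about 0.4 to 0.825 m from the base axis. Payload 7 kg.
Tool frame: the origin (TCP) lies midway between the tips of the shut fingers; the grasp point (between the pads) lies hold_point_z behind it (hold_point_z is the distance from the TCP to the grasp point, in m); z points along the fingers, y is the line along which they close (so a half turn about z gives the same grasp; the last joint's range is limited). The gripper opens to 88 mm and grips with 3 to 60 N. Pads are 19 mm wide; open, the fingers measure 130 mm over their backs; the gripper's body (78 mm by 193 mm) begins 47 mm behind the grasp point.
Start: joints at [-0.814, 0.359, 0.012, 0, -1.224, -0.288], TCP at [0.305, -0.602, 0.227] pointing down, gripper open.
Joint ranges: [-3.07, 3.07], [-1.43, 2.12], [-1.02, 1.25], [-3.03, 1.67], [-3.05, -0], [-3.03, 3.03]. Speed limits (rad/s): [2.39, 2.39, 3.01, 3.14, 3.14, 3.14].

## Interface

Orientations are given as [roll, pitch, yaw] about the fixed x, y, z axes, in that order (R = Rz(yaw) Ry(pitch) Rx(roll)).
In Python, from station import * gives the robot as it stands.
- The arm moves only by the tool apply_moves, never from a script. Its argument "steps" is a list of rows, each an object with "translation": the shift along the world's x, y, z scaled (see below), a list of three; "rotation": the turn, a rotation vector about the world's x, y, z scaled (see below), a list of three. A call has exactly 10 rows; each row is the pose to reach, as a shift and turn from the pose commanded when the call began; what a row does not reach only later rows make up. The controller multiplies each number of a shift by 250 mm and each number of a turn by 30 degrees. A row lasts 1/12 s, in which the tool goes at most 41.7 mm and 7.16 degrees, less where a joint would pass 70% of its speed; a pose out of reach is approached as far as the arm can. A call with a number of a shift or a turn outside -1 to 1 is refused whole. A call with a gripper value outside its range is refused whole. "jaw" is the closure, from -1 (fully open) to 1 (shut), so that 0 is half open, set as the call begins (left out, the last holds). The fingers move at their own pace and stop on an object; "newtons" is the grip in N (left out, the last holds). Time passes only in rows, so rows that repeat a pose let the fingers close, or fill a call up. It gives the time, the measured TCP pose, the force, the opening and the grip force at its end, in the units of the state.
- get_state(): the state, without advancing time (a new reading comes with each control period).
- grab_frame(name): name is "scene" or "top" or "wrist"; returns the picture (480x640x3 uint8, blue, green, red); there is no depth.
- camera_model(name): a dict with "fx", "fy", "cx", "cy" (pixels), "k1" (the pictures are not rectified: a ray, as slopes to the right and down, at radius r is drawn at 1 + k1 r^2 times it, then the intrinsics apply), "xyz" and "rotation" of the camera in the world. Camera axes: x right, y down, z forward; pixel columns grow to the right and rows downward; lengths in m; the calibration is good to about 2 mm. A picture is of the moment at which its call begins: read the wrist's pose just before it. camera_model takes no time and is no camera call; for the wrist camera it gives the pose at the moment of the call.
- job_done(): hands the job in; it is judged then, once.
The state is a dict: "t": time; "q": joint angles; "qd": joint speeds; "joint_efforts": joint torques, N m; "eef_pos": TCP position; "ee_rot": TCP orientation; "force": force on the tool from outside, world axes, zero at the start; "moment": the same for the moment, N m; "width": finger opening in m; "gripper_force": force on a finger pad.
Only numpy, scipy, OpenCV 4.12 (cv2) and the standard library are available. Lean on these libraries where they do the work, as an engineer would, in place of code of your own. Each camera call takes 0.05 s, during which the arm holds its last target. There are 200 camera calls.

## Working session

There is one attempt and no reset: what is moved stays moved. The work goes in short steps, Python scripts to look and compute and a tool call to move; the robot and the scene stay as the last step left them, time stands still between calls to the robot, and variables do not carry over. Pictures are saved under pics/ and viewed, at most 10 in all, crops included, and the job is handed in when it is done.

Besides the shell and the picture viewer there is one more tool, called by a JSON object that holds its "op" and its "data", one argument or row to a line. apply_moves: Moves the arm, as the interface text tells. Shifts and turns lie within -1 to 1; 1 stands for 250 mm of shift or 30 degrees of turn. Its arguments: {"type":"object","properties":{"steps":{"type":"array"},"jaw":{"type":"number"},"newtons":{"type":"number"}},"required":["steps"]}

```bash
mkdir -p pics; ls; cat > h.py <<'E'
from station import *
import numpy as np, cv2
from scipy.spatial.transform import Rotation as R
def cam(n):
    m=camera_model(n); r=np.array(m["rotation"],float)
    if r.shape!=(3,3): r=R.from_euler('xyz',r).as_matrix()
    return m,r,np.array(m["xyz"])
def ray(c,u,v):
    m,r,o=c; x=(u-m["cx"])/m["fx"]; y=(v-m["cy"])/m["fy"]
    rd=np.hypot(x,y); q=rd
    for _ in range(20): q=rd/(1+m["k1"]*q*q)
    s=q/rd if rd>0 else 1
    d=r@np.array([x*s,y*s,1]); return o,d
def onz(c,u,v,z):
    o,d=ray(c,u,v); return o+d*(z-o[2])/d[2]
def proj(c,p):
    m,r,o=c; q=r.T@(np.array(p)-o); x,y=q[:2]/q[2]; k=1+m["k1"]*(x*x+y*y)
    return np.array([m["fx"]*x*k+m["cx"],m["fy"]*y*k+m["cy"]])
E
python3 - <<'E'
from h import *
print(get_state())
for n in("scene","top"):
    print(camera_model(n)); cv2.imwrite(f"pics/{n}0.png",grab_frame(n))
try:
    import station; print([x for x in dir(station) if not x.startswith('_')], [getattr(station,x) for x in dir(station) if 'hold' in x.lower()])
except Exception as e: print(e)
E
```

```text
pics
{'t': 0.0, 'q': array([-8.13895328e-01,  3.59371378e-01,  1.10367702e-02, -3.46474709e-04,
       -1.22410431e+00, -2.88109143e-01]), 'qd': array([ 0.00085975, -0.00108085,  0.00111639,  0.00038435,  0.00131284,
       -0.00067254]), 'joint_efforts': array([-2.31527352e-03, -5.82722068e+01,  2.93053865e+01,  6.99752927e+00,
        6.80784593e-03, -1.58754528e-04]), 'eef_pos': array([ 0.30471958, -0.60174014,  0.22562377]), 'ee_rot': array([ 3.13992521e+00, -1.54486889e-04, -2.67291866e+00]), 'force': array([ 0.75124669,  0.10682097, -0.49810203]), 'moment': array([-0.04589801,  0.02951264,  0.04948397]), 'gripper_force': 0.0, 'width': 0.0877662435903499}
{'fx': 471.60629138475366, 'fy': 471.60629138475366, 'cx': 314.784078838357, 'cy': 242.8088136668635, 'k1': 0.03006049207776066, 'xyz': array([1.45545035, 0.04858804, 0.90594091]), 'rotation': array([-2.28901417,  0.02159817,  1.51351417])}
{'fx': 499.0017816688931, 'fy': 499.0017816688931, 'cx': 318.2012061308837, 'cy': 238.08570348462044, 'k1': -0.0012951612743511052, 'xyz': array([0.3603541 , 0.08314506, 1.25465821]), 'rotation': array([-2.98687834e+00, -6.07729330e-04, -1.58222339e+00])}
['Unreachable', 'camera_model', 'get_state', 'grab_frame', 'hold_point_z', 'job_done'] [0.0188]
```

View pics/scene0.png

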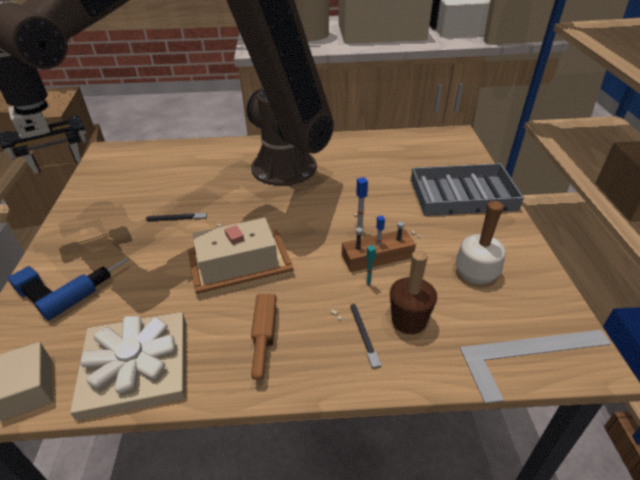

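View pics/top0.png

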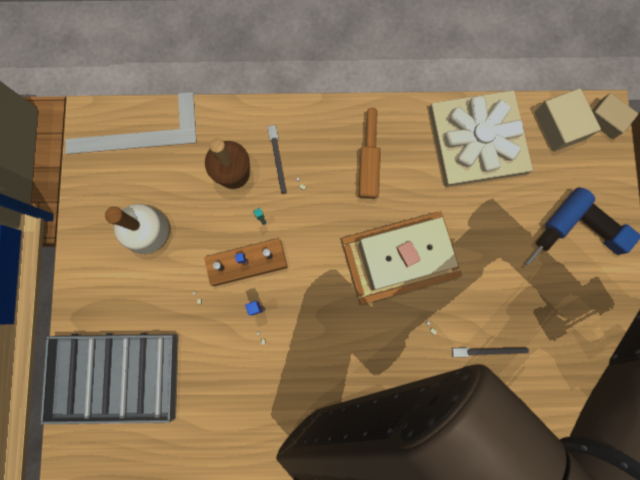

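The scene picture shows the small blue-headed pin in the rack's middle hole (380,222), a taller blue decoy behind it (362,188) and a turquoise one in front. In the top picture the pin head is at (240,258), and the socket mouths are at (388,258) and (430,247).

```bash
cat > m.py <<'E'
from h import *
def blobs(im,lo,hi,box,amin=15):
    m=cv2.inRange(cv2.cvtColor(im,cv2.COLOR_BGR2HSV),lo,hi); k=np.zeros_like(m); x0,y0,x1,y1=box; k[y0:y1,x0:x1]=m[y0:y1,x0:x1]
    n,l,s,c=cv2.connectedComponentsWithStats(k); return [(s[i][:5],c[i].round(1)) for i in range(1,n) if s[i][4]>=amin]
def tri(ca,a,cb,b):
    o1,d1=ray(ca,*a);o2,d2=ray(cb,*b); A=np.c_[d1,-d2]; t=np.linalg.lstsq(A,o2-o1,rcond=None)[0]
    p,q=o1+t[0]*d1,o2+t[1]*d2; return (p+q)/2,np.linalg.norm(p-q)
E
python3 - <<'E'
from m import *
S=cv2.imread("pics/scene0.png");T=cv2.imread("pics/top0.png");cs,ct=cam("scene"),cam("top")
bs=blobs(S,(105,120,60),(128,255,255),(330,160,420,260)); bt=blobs(T,(105,120,60),(128,255,255),(200,220,300,330))
tq=blobs(S,(80,120,40),(100,255,255),(330,220,420,300)); tt=blobs(T,(75,120,40),(100,255,255),(230,190,300,240))
for b in bs,bt,tq,tt: print(b)
for i,a in enumerate(bs):
  for b in bt: print(tri(cs,a[1],ct,b[1]))
for a in tq:
  for b in tt: print('tq',tri(cs,a[1],ct,b[1]))
print('pin top z.121',[onz(ct,*b[1],.125) for b in bt])
# rack top: chisels, stone face
rk=cv2.inRange(cv2.cvtColor(T,cv2.COLOR_BGR2HSV),(3,110,40),(14,255,190)); k=np.zeros_like(rk);k[232:292,198:294]=rk[232:292,198:294]
k=cv2.morphologyEx(k,cv2.MORPH_CLOSE,np.ones((5,5)))
c=max(cv2.findContours(k,0,2)[0],key=cv2.contourArea); r=cv2.minAreaRect(c); print('rack',r,[onz(ct,*p,.05).round(4) for p in cv2.boxPoints(r)])
G=T[225:295,355:465]; st=cv2.inRange(cv2.cvtColor(T,cv2.COLOR_BGR2HSV),(15,20,150),(45,110,255)); k=np.zeros_like(st);k[210:300,340:465]=st[210:300,340:465]
c=max(cv2.findContours(k,0,2)[0],key=cv2.contourArea); r=cv2.minAreaRect(c); print('stone',r,[onz(ct,*p,.103).round(4) for p in cv2.boxPoints(r)])
dk=cv2.inRange(cv2.cvtColor(T,cv2.COLOR_BGR2GRAY),0,75)
for x,y in((388,258),(430,247)):
    q=np.argwhere(dk[y-7:y+8,x-7:x+8]); v,u=q.mean(0)+[y-7,x-7]; print('mouth',len(q),u,v,onz(ct,u,v,.103))
v=np.vstack([S[150:320,170:430]]); 
cv2.imwrite("pics/a.png",np.vstack([cv2.resize(S[165:295,180:430],None,fx=3,fy=2.2),cv2.resize(T[200:330,200:470],(750,300))]))
E
```

```text
[(array([357, 178,  10,  20, 162], dtype=int32), array([361.8, 187.1])), (array([378, 216,   6,  14,  71], dtype=int32), array([380.3, 222.5]))]
[(array([236, 254,   8,   8,  59], dtype=int32), array([239.6, 257.6])), (array([246, 301,  14,  14, 135], dtype=int32), array([252.6, 307.9]))]
[(array([367, 246,   8,  24, 117], dtype=int32), array([370.7, 255.5])), (array([368, 274,   2,  10,  16], dtype=int32), array([368.6, 278.9]))]
[(array([254, 209,   8,   8,  46], dtype=int32), array([257.8, 212.7]))]
(array([0.47974139, 0.22547121, 0.23203982]), np.float64(0.03504535458605769))
(array([0.37914913, 0.22464101, 0.16014948]), np.float64(0.00029389265195741776))
(array([0.49370003, 0.26001289, 0.12383839]), np.float64(0.00020857900624316025))
(array([0.38375425, 0.26253487, 0.03358783]), np.float64(0.042646059572642385))
tq (array([0.60106222, 0.22050439, 0.10726505]), np.float64(0.0017556059872201534))
tq (array([0.61485014, 0.22281257, 0.03913703]), np.float64(0.013492380923851724))
pin top z.121 [array([0.4935737 , 0.25993629, 0.125     ]), array([0.37976399, 0.2293376 , 0.125     ])]
rack ((245.07373046875, 262.18853759765625), (27.771018981933594, 77.01448059082031), 76.75948333740234) [array([0.5037, 0.3571, 0.05  ]), array([0.5449, 0.1751, 0.05  ]), array([0.4785, 0.1597, 0.05  ]), array([0.438 , 0.3403, 0.05  ])]
stone ((402.9622802734375, 255.86795043945312), (55.76838302612305, 98.89958953857422), 74.05460357666016) [array([0.5284, 0.0116, 0.103 ]), array([ 0.5905, -0.2135,  0.103 ]), array([ 0.4637, -0.2427,  0.103 ]), array([ 0.4037, -0.021 ,  0.103 ])]
mouth 14 388.2142857142857 258.35714285714283 [ 0.49048255 -0.08157963  0.103     ]
mouth 11 429.1818181818182 246.8181818181818 [ 0.51642689 -0.17793289  0.103     ]
```

View pics/a.png

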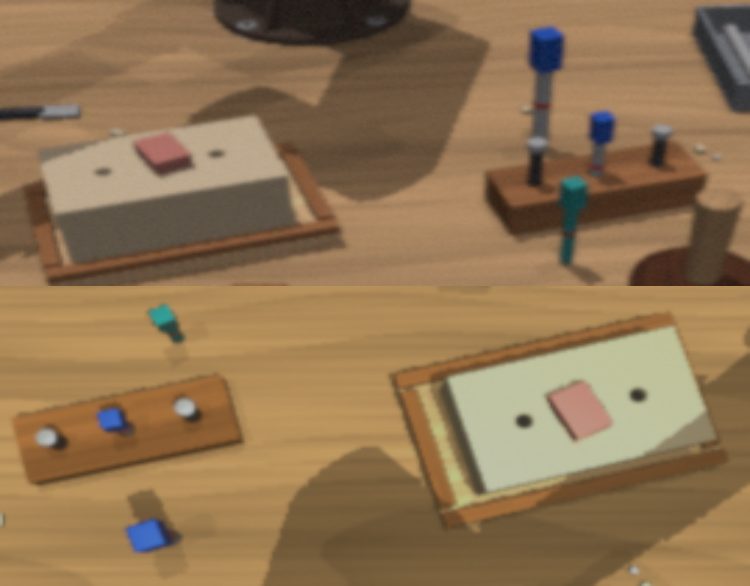

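The crops confirm it: the pin is in the middle hole with its head near (0.494, 0.260), the tall decoy is behind the rack at about (0.379, 0.225), and both socket mouths are visible. I'll pass over the stone first and look at it with the wrist camera.

{"op": "apply_moves", "data": {
  "steps": [
    {"translation":[0.05,0.12,0.06],"rotation":[0,0,-0.03]},
    {"translation":[0.1,0.24,0.12],"rotation":[0,0,-0.06]},
    {"translation":[0.15,0.36,0.18],"rotation":[0,0,-0.09]},
    {"translation":[0.2,0.48,0.24],"rotation":[0,0,-0.12]},
    {"translation":[0.25,0.6,0.28],"rotation":[0,0,-0.15]},
    {"translation":[0.3,0.72,0.32],"rotation":[0,0,-0.18]},
    {"translation":[0.34,0.82,0.32],"rotation":[0,0,-0.2]},
    {"translation":[0.37,0.9,0.32],"rotation":[0,0,-0.2]},
    {"translation":[0.4,0.96,0.32],"rotation":[0,0,-0.2]},
    {"translation":[0.4,0.96,0.32],"rotation":[0,0,-0.2]}
  ]
}}

```text
t: 0.93
eef_pos: [0.4058, -0.3599, 0.3067]
ee_rot: [3.141, 0.001, -2.775]
force: [-0.1, -0.9, -0.4]
width: 0.0878
gripper_force: 0.0
```

{"op": "apply_moves", "data": {
  "steps": [
    {"translation":[0.04,0.1,0],"rotation":[0,0,-0.03]},
    {"translation":[0.08,0.2,0],"rotation":[0,0,-0.06]},
    {"translation":[0.14,0.35,0],"rotation":[0,0,-0.1]},
    {"translation":[0.2,0.5,0],"rotation":[0,0,-0.14]},
    {"translation":[0.26,0.65,0],"rotation":[0,0,-0.18]},
    {"translation":[0.31,0.78,0],"rotation":[0,0,-0.2]},
    {"translation":[0.35,0.86,0],"rotation":[0,0,-0.2]},
    {"translation":[0.36,0.9,0],"rotation":[0,0,-0.2]},
    {"translation":[0.36,0.9,0],"rotation":[0,0,-0.2]},
    {"translation":[0.36,0.9,0],"rotation":[0,0,-0.2]}
  ]
}}

```text
t: 1.77
eef_pos: [0.4948, -0.1373, 0.3063]
ee_rot: [3.142, -0.001, -2.881]
force: [-0.3, -0.6, -0.5]
width: 0.088
gripper_force: 0.0
```

```bash
python3 - <<'E'
from h import *
s=get_state();print(s["t"],s["q"],s["eef_pos"],s["ee_rot"],s["force"]);m=camera_model("wrist");print(m);cv2.imwrite("pics/w1.png",grab_frame("wrist"))
import pickle;pickle.dump((s,cam("wrist")),open("w1.pkl","wb"))
c=cam("wrist");print([proj(c,p) for p in((.4905,-.0816,.103),(.5164,-.1779,.103))])
E
```

```text
1.7667 [ 1.12142203e-01  4.59000832e-02 -2.05831317e-01  5.82597895e-05
 -1.31990385e+00 -1.42259567e+00] [ 0.49475251 -0.13731745  0.30626231] [ 3.14152458e+00 -8.38059440e-04 -2.88123528e+00] [-0.30128043 -0.56932891 -0.50900668]
{'fx': 380.6916627138741, 'fy': 380.6916627138741, 'cx': 321.94798460602806, 'cy': 233.9327625795052, 'k1': -0.037055837185962615, 'xyz': array([ 0.43083399, -0.15527474,  0.46487765]), 'rotation': array([2.89133317e+00, 5.09002269e-05, 1.83027656e+00])}
[array([379.95893836, 218.23661774]), array([277.36410569, 218.65693371])]
```

View pics/w1.png

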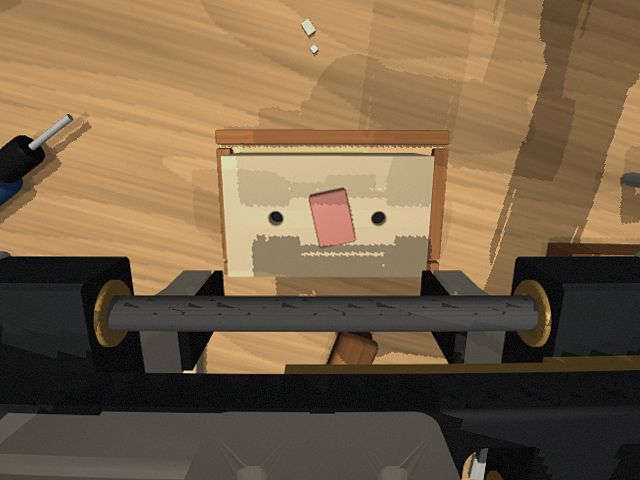

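The wrist view shows both mouths cleanly, at about (276,218) and (378,218), with the pink block between them.

```bash
cat >> m.py <<'E'
def mouth(im,u0,v0,r=16,th=70):
    u0,v0=int(u0),int(v0); g=cv2.cvtColor(im,cv2.COLOR_BGR2GRAY)[v0-r:v0+r+1,u0-r:u0+r+1]
    n,l,s,c=cv2.connectedComponentsWithStats((g<th).astype(np.uint8)); i=1+np.argmax(s[1:,4]); cs=cv2.findContours((l==i).astype(np.uint8),0,1)[0]
    e=cv2.fitEllipse(cs[0]); return np.array(e[0])+[u0-r,v0-r],e[1],s[i][4]
E
python3 - <<'E'
from m import *
import pickle; s,c=pickle.load(open("w1.pkl","rb")); im=cv2.imread("pics/w1.png")
P=[]
for u,v in((378,218),(276,218)):
    p,e,a=mouth(im,u,v); w=onz(c,*p,.103);P.append(w); print(p,e,a,w)
d=P[0]-P[1]; print(np.linalg.norm(d),np.degrees(np.arctan2(d[1],d[0]))-90)
print('tcp px',proj(c,s["eef_pos"]))
E
```

```text
[378.01960564 217.49125862] (10.616385459899902, 12.892499923706055) 123 [ 0.49027519 -0.08363999  0.103     ]
[275.81572819 216.65791702] (9.349027633666992, 12.851279258728027) 105 [ 0.51485256 -0.17980662  0.103     ]
0.0992575846112554 14.336249044196322
tcp px [325.09896127 290.4436833 ]
```

{"op": "apply_moves", "data": {
  "steps": [
    {"translation":[0,0.1,0],"rotation":[0,0,0]},
    {"translation":[0,0.2,0],"rotation":[0,0,-0.02]},
    {"translation":[0,0.32,0],"rotation":[0,0,-0.04]},
    {"translation":[0,0.44,0],"rotation":[0,0,-0.07]},
    {"translation":[0,0.56,0],"rotation":[0,0,-0.07]},
    {"translation":[0,0.68,0],"rotation":[0,0,-0.07]},
    {"translation":[0,0.8,0],"rotation":[0,0,-0.07]},
    {"translation":[0,0.88,0],"rotation":[0,0,-0.07]},
    {"translation":[0,0.94,0],"rotation":[0,0,-0.07]},
    {"translation":[0,0.96,0],"rotation":[0,0,-0.07]}
  ],
  "jaw": 0.14,
  "newtons": 25
}}

```text
t: 2.65
eef_pos: [0.4951, 0.1032, 0.3064]
ee_rot: [-3.142, -0.0, -2.919]
force: [0.2, -0.6, -0.6]
width: 0.0378
gripper_force: 0.0
```

{"op": "apply_moves", "data": {
  "steps": [
    {"translation":[0,0.08,0],"rotation":[0,0,0]},
    {"translation":[0,0.18,0],"rotation":[0,0,0]},
    {"translation":[0,0.28,0],"rotation":[0,0,0]},
    {"translation":[0,0.38,0],"rotation":[0,0,0]},
    {"translation":[0,0.48,0],"rotation":[0,0,0]},
    {"translation":[0,0.56,0],"rotation":[0,0,0]},
    {"translation":[0,0.62,0],"rotation":[0,0,0]},
    {"translation":[0,0.63,0],"rotation":[0,0,0]},
    {"translation":[0,0.63,0],"rotation":[0,0,0]},
    {"translation":[0,0.63,0],"rotation":[0,0,0]}
  ]
}}

```text
t: 3.48
eef_pos: [0.4951, 0.2593, 0.3065]
ee_rot: [-3.141, -0.0, -2.92]
force: [0.5, -0.2, 1.0]
width: 0.0373
gripper_force: 0.0
```

```bash
python3 - <<'E'
from m import *
s=get_state();c=cam("wrist");im=grab_frame("wrist");print(s["t"],s["q"],s["eef_pos"],np.degrees(s["ee_rot"]),s["force"],s["width"]);cv2.imwrite("pics/w2.png",im)
import pickle;pickle.dump((s,c),open("w2.pkl","wb"))
print(proj(c,(.494,.26,.14)))
print(blobs(im,(105,120,50),(128,255,255),(0,0,640,480),60))
E
```

```text
3.4833 [ 8.32767640e-01  1.25094014e-01 -1.17121488e-01  8.54715692e-05
 -1.32904608e+00 -2.18152341e+00] [0.49512242 0.25929011 0.30647769] [-1.79980818e+02 -1.91120458e-02 -1.67276843e+02] [ 0.51878597 -0.162075    0.98026424] 0.037293700618156574
[324.21607092 214.15392801]
[(array([ 289,   34,   40,   51, 1679], dtype=int32), array([309.2,  58.8])), (array([313, 197,  20,  26, 491], dtype=int32), array([322.6, 209.5]))]
```

View pics/w2.png

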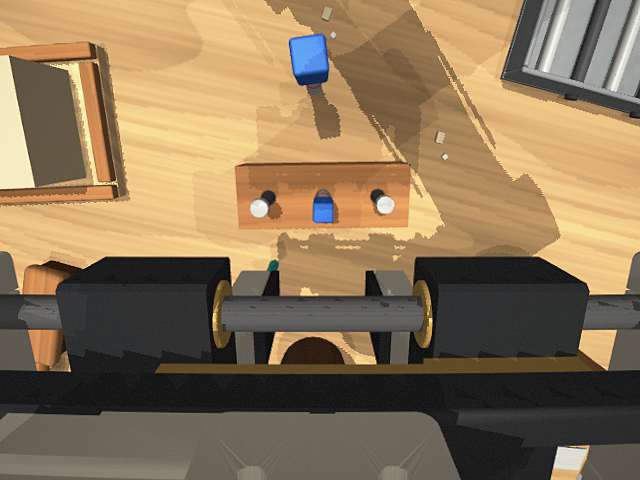

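The wrist view shows the pin head square to the gripper at about (322,210), between two chisels at (260,207) and (384,203). The tall decoy at (309,59) is well clear.

```bash
python3 - <<'E'
from m import *
import pickle; s,c=pickle.load(open("w2.pkl","rb")); im=cv2.imread("pics/w2.png")
hsv=cv2.cvtColor(im,cv2.COLOR_BGR2HSV)
print(hsv[192:226:2,322,2], hsv[210,308:338:2,2])
for r in((322.6,211.5),(322.6,209.5)): print(onz(c,*r,.14))
m=cv2.inRange(hsv,(105,120,50),(128,255,255));m[:150]=0
b=[cv2.minAreaRect(max(cv2.findContours(m,0,1)[0],key=cv2.contourArea))];print(b)
yx=np.argwhere(m); 
for v in range(197,223,3): u=yx[yx[:,0]==v,1]; print(v,u.min(),u.max())
E
```

```text
[116 125 111 112 115 111 214 220 217 231 236 236 235 234 237 157 231] [215 220 180 210 243 242 229 231 236 240 240 233 199 149 139]
[0.49201767 0.25811235 0.14      ]
[0.49029644 0.25772458 0.14      ]
[((322.5, 209.5), (25.0, 19.0), 90.0)]
197 315 330
200 314 331
203 314 332
206 313 332
209 313 332
212 313 332
215 313 332
218 313 332
221 314 332
```

{"op": "apply_moves", "data": {
  "steps": [
    {"translation":[-0.006,0,-0.1],"rotation":[0,0,0]},
    {"translation":[-0.006,0,-0.2],"rotation":[0,0,0]},
    {"translation":[-0.006,0,-0.3],"rotation":[0,0,0]},
    {"translation":[-0.006,0,-0.4],"rotation":[0,0,0]},
    {"translation":[-0.006,0,-0.5],"rotation":[0,0,0]},
    {"translation":[-0.006,0,-0.6],"rotation":[0,0,0]},
    {"translation":[-0.006,0,-0.68],"rotation":[0,0,0]},
    {"translation":[-0.006,0,-0.75],"rotation":[0,0,0]},
    {"translation":[-0.006,0,-0.8],"rotation":[0,0,0]},
    {"translation":[-0.006,0,-0.82],"rotation":[0,0,0]}
  ]
}}

```text
t: 4.37
eef_pos: [0.4928, 0.2586, 0.0998]
ee_rot: [-3.14, -0.002, -2.92]
force: [-0.5, -0.3, 0.2]
width: 0.0374
gripper_force: 0.0
```

{"op": "apply_moves", "data": {
  "steps": [
    {"translation":[0,0,0],"rotation":[0,0,0]},
    {"translation":[0,0,0],"rotation":[0,0,0]},
    {"translation":[0,0,0],"rotation":[0,0,0]},
    {"translation":[0,0,0],"rotation":[0,0,0]},
    {"translation":[0,0,0],"rotation":[0,0,0]},
    {"translation":[0,0,0],"rotation":[0,0,0]},
    {"translation":[0,0,0],"rotation":[0,0,0]},
    {"translation":[0,0,0],"rotation":[0,0,0]},
    {"translation":[0,0,0],"rotation":[0,0,0]},
    {"translation":[0,0,0],"rotation":[0,0,0]}
  ],
  "jaw": 1,
  "newtons": 40
}}

```text
t: 5.2
eef_pos: [0.4941, 0.2608, 0.1026]
ee_rot: [3.141, 0.002, -2.918]
force: [-0.3, -1.4, 6.9]
width: 0.0178
gripper_force: 40.0
```

{"op": "apply_moves", "data": {
  "steps": [
    {"translation":[0,0,0.03],"rotation":[0,0,0]},
    {"translation":[0,0,0.08],"rotation":[0,0,0]},
    {"translation":[0,0,0.16],"rotation":[0,0,0]},
    {"translation":[0,0,0.26],"rotation":[0,0,0]},
    {"translation":[0,0,0.36],"rotation":[0,0,0]},
    {"translation":[0,0,0.48],"rotation":[0,0,0]},
    {"translation":[0,0,0.6],"rotation":[0,0,0]},
    {"translation":[0,0,0.7],"rotation":[0,0,0]},
    {"translation":[0,0,0.76],"rotation":[0,0,0]},
    {"translation":[0,0,0.76],"rotation":[0,0,0]}
  ]
}}

```text
t: 6.03
eef_pos: [0.4945, 0.2611, 0.2958]
ee_rot: [3.139, 0.005, -2.919]
force: [-0.2, -0.2, -1.1]
width: 0.0177
gripper_force: 40.0
```

```bash
python3 - <<'E'
from m import *
s=get_state();print(s["t"],s["eef_pos"],np.degrees(s["ee_rot"]),s["force"],s["width"])
c=cam("wrist");im=grab_frame("wrist");S=grab_frame("scene");cv2.imwrite("pics/s3.png",S)
p=proj(cam("scene"),s["eef_pos"]); x,y=map(int,p); print(p,proj(c,s["eef_pos"]),proj(c,s["eef_pos"]-[0,0,.092]))
a=cv2.resize(S[max(0,y-70):y+80,x-60:x+60],(400,500)); cv2.imwrite("pics/b.png",np.hstack([a,cv2.resize(im[180:480,200:440],(400,500))]))
E
```

```text
6.0333 [0.49446206 0.26105935 0.29582246] [ 179.84451355    0.30289615 -167.22082477] [-0.1828389  -0.19024815 -1.11694818] 0.017697040257392854
[385.89386836 166.54068053] [324.00687313 289.83991816] [322.94755357 236.3897545 ]
```

View pics/b.png

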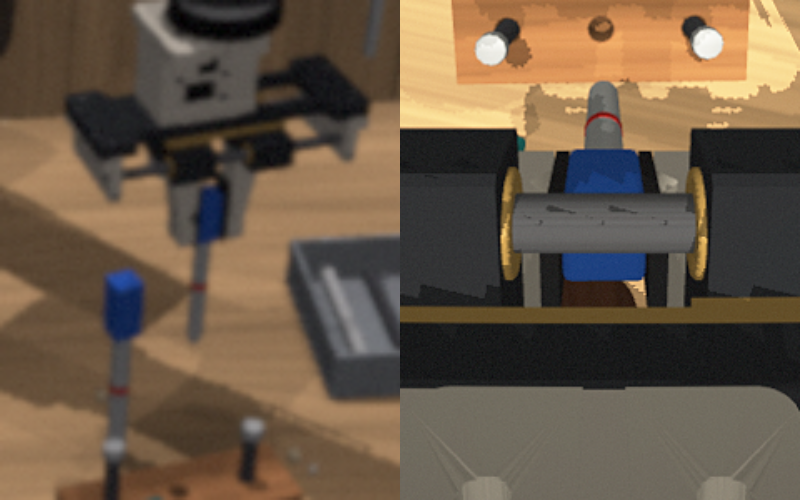

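The pin is held upright: the tip is clear and the ring shows in both views. In the wrist picture the tip is at about (321,231), so I can line it up with a mouth by eye. Next I go above socket A.

{"op": "apply_moves", "data": {
  "steps": [
    {"translation":[0,-0.05,0],"rotation":[0,0,0]},
    {"translation":[0,-0.12,0],"rotation":[0,0,0]},
    {"translation":[0,-0.2,0],"rotation":[0,0,0]},
    {"translation":[0,-0.28,0],"rotation":[0,0,0]},
    {"translation":[0,-0.36,0],"rotation":[0,0,0]},
    {"translation":[0,-0.44,0],"rotation":[0,0,0]},
    {"translation":[0,-0.52,0],"rotation":[0,0,0]},
    {"translation":[0,-0.6,0],"rotation":[0,0,0]},
    {"translation":[0,-0.68,0],"rotation":[0,0,0]},
    {"translation":[0,-0.76,0],"rotation":[0,0,0]}
  ]
}}

```text
t: 6.97
eef_pos: [0.4923, 0.068, 0.2906]
ee_rot: [-3.141, -0.002, -2.919]
force: [0.7, 0.4, -1.8]
width: 0.0177
gripper_force: 40.0
```

{"op": "apply_moves", "data": {
  "steps": [
    {"translation":[0,-0.08,0],"rotation":[0,0,0]},
    {"translation":[0,-0.16,0],"rotation":[0,0,0]},
    {"translation":[0,-0.24,0],"rotation":[0,0,0]},
    {"translation":[-0.005,-0.34,0],"rotation":[0,0,0]},
    {"translation":[-0.01,-0.44,0],"rotation":[0,0,0]},
    {"translation":[-0.016,-0.54,0],"rotation":[0,0,0]},
    {"translation":[-0.016,-0.616,-0.08],"rotation":[0,0,0]},
    {"translation":[-0.016,-0.616,-0.2],"rotation":[0,0,0]},
    {"translation":[-0.016,-0.616,-0.28],"rotation":[0,0,0]},
    {"translation":[-0.016,-0.616,-0.28],"rotation":[0,0,0]}
  ]
}}

```text
t: 7.8
eef_pos: [0.4853, -0.0852, 0.2167]
ee_rot: [3.14, -0.009, -2.921]
force: [-1.5, -0.6, -1.2]
width: 0.018
gripper_force: 40.0
```

```bash
python3 - <<'E'
from m import *
import pickle
s=get_state();c=cam("wrist");im=grab_frame("wrist");print(s["t"],s["eef_pos"],np.degrees(s["ee_rot"]),s["force"],s["width"])
pickle.dump((s,c),open("w4.pkl","wb"));cv2.imwrite("pics/w4.png",im)
print('tip pred',proj(c,s["eef_pos"]-[0,0,.092]),'mouth pred',proj(c,(.4903,-.083,.103)))
cv2.imwrite("pics/c.png",cv2.resize(im[190:290,250:390],None,fx=5.5,fy=5.5,interpolation=cv2.INTER_CUBIC))
E
```

```text
7.8 [ 0.48532461 -0.08521615  0.21665217] [ 179.90272724   -0.49142113 -167.38326668] [-1.46799727 -0.59892957 -1.19580831] 0.018001266928734987
tip pred [323.12223409 238.24795172] mouth pred [324.44369532 237.88407879]
```

View pics/c.png

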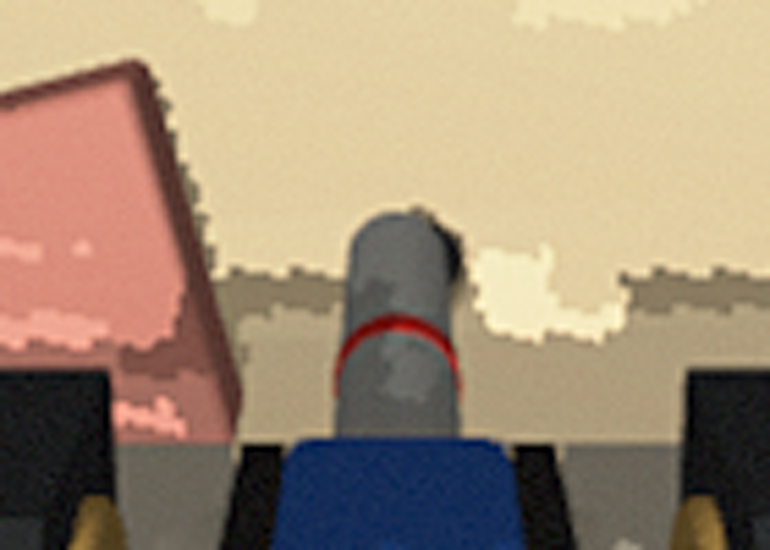

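The close-up shows the pin tip end at about (322.7,228.5). Most of mouth A is hidden behind it, with its right edge near u=334. The arm is still settling, so I hold and measure again.

{"op": "apply_moves", "data": {
  "steps": [
    {"translation":[0,0,0],"rotation":[0,0,0]},
    {"translation":[0,0,0],"rotation":[0,0,0]},
    {"translation":[0,0,0],"rotation":[0,0,0]},
    {"translation":[0,0,0],"rotation":[0,0,0]},
    {"translation":[0,0,0],"rotation":[0,0,0]},
    {"translation":[0,0,0],"rotation":[0,0,0]},
    {"translation":[0,0,0],"rotation":[0,0,0]},
    {"translation":[0,0,0],"rotation":[0,0,0]},
    {"translation":[0,0,0],"rotation":[0,0,0]},
    {"translation":[0,0,0],"rotation":[0,0,0]}
  ]
}}

```text
t: 8.68
eef_pos: [0.4894, -0.0836, 0.2215]
ee_rot: [3.142, -0.0, -2.919]
force: [-0.0, -0.6, -1.5]
width: 0.0176
gripper_force: 40.0
```

```bash
python3 - <<'E'
from m import *
s=get_state();c=cam("wrist");ims=[grab_frame("wrist").astype(float) for _ in range(3)];im=np.mean(ims,0).astype(np.uint8);print(s["t"],s["eef_pos"],np.degrees(s["ee_rot"]),s["force"])
cv2.imwrite("pics/w5.png",im)
e=s["eef_pos"];yaw=s["ee_rot"][2]; up=np.array([np.cos(yaw),np.sin(yaw),0]) # tool x = -rack x
lat=np.array([-up[1],up[0],0])
print('pred shoulder top',proj(c,e+up*.006-[0,0,.087]),'sides @ring',proj(c,e+lat*.006-[0,0,.037]),proj(c,e-lat*.006-[0,0,.037]),'ring top',proj(c,e-[0,0,.037]+up*.006), 'px/mm',proj(c,e+up*.016-[0,0,.087])-proj(c,e+up*.006-[0,0,.087]))
print('mouth pred',proj(c,(.4903,-.083,.103)),'R edge',proj(c,np.array((.4903,-.083,.103))-lat*.007),proj(c,np.array((.4903,-.083,.103))+lat*.007))
hsv=cv2.cvtColor(im,cv2.COLOR_BGR2HSV)
red=cv2.inRange(hsv,(0,170,90),(6,255,255))|cv2.inRange(hsv,(174,170,90),(180,255,255));yx=np.argwhere(red[235:265,305:345])+[235,305]
print('ring px',yx.min(0),yx.max(0)); 
for v in(226,228,230,232,236,240): print(v,hsv[v,306:342,1].tolist())
print(hsv[218:240,322,1].tolist())
E
```

```text
8.6833 [ 0.4894441  -0.0836495   0.22153689] [ 1.79999838e+02 -3.90257047e-03 -1.67238911e+02] [-0.02195425 -0.557639   -1.46802372]
pred shoulder top [323.37024132 230.30739789] sides @ring [312.60409569 263.18281141] [334.78108367 263.16542309] ring top [323.69623427 252.57095226] px/mm [ 1.25014488e-03 -1.47612842e+01]
mouth pred [323.81518404 229.28431015] R edge [333.15974759 229.27710305] [314.47051696 229.29172485]
ring px [248 312] [256 332]
226 [70, 71, 73, 69, 72, 71, 70, 68, 75, 75, 79, 41, 80, 18, 7, 6, 7, 0, 9, 8, 8, 0, 7, 0, 33, 89, 76, 77, 77, 68, 72, 70, 70, 73, 72, 72]
228 [71, 71, 70, 71, 72, 72, 70, 72, 78, 78, 71, 113, 6, 14, 10, 11, 11, 12, 10, 19, 20, 0, 20, 9, 15, 0, 32, 81, 76, 76, 73, 72, 72, 72, 72, 70]
230 [72, 71, 71, 71, 71, 71, 70, 74, 82, 77, 17, 8, 16, 17, 12, 10, 14, 10, 14, 12, 13, 16, 12, 0, 29, 49, 68, 78, 80, 79, 72, 74, 72, 73, 74, 65]
232 [73, 72, 73, 72, 72, 72, 70, 76, 65, 13, 10, 15, 12, 17, 12, 10, 12, 12, 13, 15, 13, 16, 11, 12, 19, 55, 77, 79, 77, 59, 48, 55, 61, 61, 55, 51]
236 [75, 77, 77, 79, 77, 71, 75, 57, 3, 15, 15, 15, 17, 12, 12, 15, 17, 15, 10, 13, 13, 11, 11, 12, 35, 76, 80, 77, 78, 77, 60, 52, 54, 53, 54, 53]
240 [76, 79, 81, 80, 77, 80, 67, 21, 3, 11, 14, 15, 15, 14, 15, 12, 13, 14, 12, 15, 13, 16, 11, 9, 7, 69, 76, 75, 75, 75, 73, 62, 53, 54, 53, 53]
[72, 73, 78, 77, 56, 43, 0, 24, 7, 7, 11, 14, 14, 14, 12, 12, 10, 17, 17, 12, 11, 17]
```

```bash
python3 - <<'E'
import cv2
im=cv2.imread("pics/w5.png");w=cv2.imread("pics/w1.png")
f=lambda a,k:cv2.resize(a,(400,500),interpolation=cv2.INTER_NEAREST)
cv2.imwrite("pics/d.png",cv2.hconcat([f(im[215:265,303:343],10),f(w[205:230,368:388],20)]))
E
```

```text
(no output)
```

View pics/d.png

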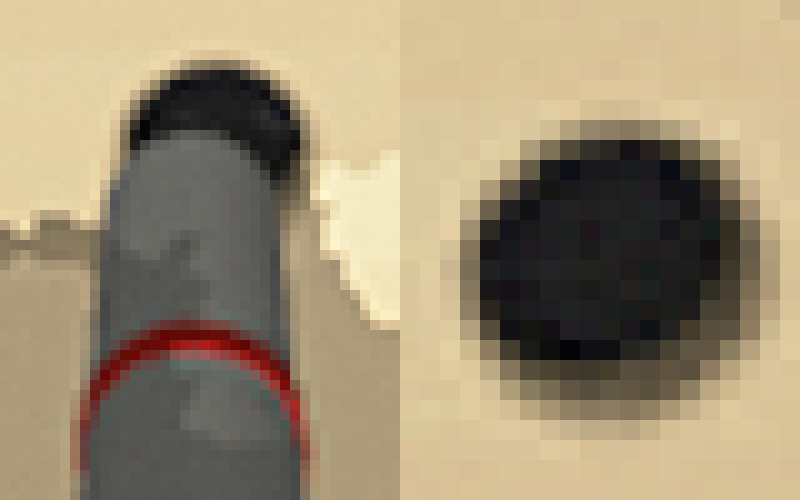

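The enlarged crop shows mouth A centred at about (324.9,230.2), and the rod's shoulder edge at (322.6,228.0). The tip therefore needs to shift about +2.8 mm in x and +2.4 mm in y. I shift, then go down to just under the face.

{"op": "apply_moves", "data": {
  "steps": [
    {"translation":[0.004,0.004,0],"rotation":[0,0,0]},
    {"translation":[0.008,0.007,0],"rotation":[0,0,0]},
    {"translation":[0.0112,0.0096,-0.01],"rotation":[0,0,0]},
    {"translation":[0.0112,0.0096,-0.03],"rotation":[0,0,0]},
    {"translation":[0.0112,0.0096,-0.05],"rotation":[0,0,0]},
    {"translation":[0.0112,0.0096,-0.07],"rotation":[0,0,0]},
    {"translation":[0.0112,0.0096,-0.085],"rotation":[0,0,0]},
    {"translation":[0.0112,0.0096,-0.09],"rotation":[0,0,0]},
    {"translation":[0.0112,0.0096,-0.09],"rotation":[0,0,0]},
    {"translation":[0.0112,0.0096,-0.09],"rotation":[0,0,0]}
  ]
}}

```text
t: 9.67
eef_pos: [0.4923, -0.0813, 0.199]
ee_rot: [-3.142, -0.0, -2.919]
force: [-0.3, 0.4, -0.8]
width: 0.0176
gripper_force: 40.0
```

{"op": "apply_moves", "data": {
  "steps": [
    {"translation":[0,0,-0.004],"rotation":[0,0,0]},
    {"translation":[0,0,-0.008],"rotation":[0,0,0]},
    {"translation":[0,0,-0.012],"rotation":[0,0,0]},
    {"translation":[0,0,-0.015],"rotation":[0,0,0]},
    {"translation":[0,0,-0.018],"rotation":[0,0,0]},
    {"translation":[0,0,-0.021],"rotation":[0,0,0]},
    {"translation":[0,0,-0.024],"rotation":[0,0,0]},
    {"translation":[0,0,-0.024],"rotation":[0,0,0]},
    {"translation":[0,0,-0.024],"rotation":[0,0,0]},
    {"translation":[0,0,-0.024],"rotation":[0,0,0]}
  ]
}}

```text
t: 10.5
eef_pos: [0.4923, -0.0813, 0.1931]
ee_rot: [-3.142, -0.0, -2.919]
force: [-0.5, 0.1, -1.0]
width: 0.0178
gripper_force: 40.0
```

{"op": "apply_moves", "data": {
  "steps": [
    {"translation":[0,0,-0.002],"rotation":[0,0,0]},
    {"translation":[0,0,-0.004],"rotation":[0,0,0]},
    {"translation":[0,0,-0.006],"rotation":[0,0,0]},
    {"translation":[0,0,-0.008],"rotation":[0,0,0]},
    {"translation":[0,0,-0.01],"rotation":[0,0,0]},
    {"translation":[0,0,-0.012],"rotation":[0,0,0]},
    {"translation":[0,0,-0.014],"rotation":[0,0,0]},
    {"translation":[0,0,-0.016],"rotation":[0,0,0]},
    {"translation":[0,0,-0.016],"rotation":[0,0,0]},
    {"translation":[0,0,-0.016],"rotation":[0,0,0]}
  ]
}}

```text
t: 11.33
eef_pos: [0.4922, -0.0813, 0.189]
ee_rot: [-3.142, -0.0, -2.919]
force: [-0.0, -0.7, -1.0]
width: 0.0181
gripper_force: 40.0
```

Still free. I go 4 mm at a time and watch the force.

{"op": "apply_moves", "data": {
  "steps": [
    {"translation":[0,0,-0.002],"rotation":[0,0,0]},
    {"translation":[0,0,-0.004],"rotation":[0,0,0]},
    {"translation":[0,0,-0.006],"rotation":[0,0,0]},
    {"translation":[0,0,-0.008],"rotation":[0,0,0]},
    {"translation":[0,0,-0.01],"rotation":[0,0,0]},
    {"translation":[0,0,-0.012],"rotation":[0,0,0]},
    {"translation":[0,0,-0.014],"rotation":[0,0,0]},
    {"translation":[0,0,-0.016],"rotation":[0,0,0]},
    {"translation":[0,0,-0.016],"rotation":[0,0,0]},
    {"translation":[0,0,-0.016],"rotation":[0,0,0]}
  ]
}}

```text
t: 12.17
eef_pos: [0.4924, -0.0813, 0.1853]
ee_rot: [-3.141, 0.0, -2.919]
force: [-0.8, 0.9, 4.6]
width: 0.018
gripper_force: 40.0
```

{"op": "apply_moves", "data": {
  "steps": [
    {"translation":[0,0,-0.002],"rotation":[0,0,0]},
    {"translation":[0,0,-0.004],"rotation":[0,0,0]},
    {"translation":[0,0,-0.006],"rotation":[0,0,0]},
    {"translation":[0,0,-0.008],"rotation":[0,0,0]},
    {"translation":[0,0,-0.01],"rotation":[0,0,0]},
    {"translation":[0,0,-0.012],"rotation":[0,0,0]},
    {"translation":[0,0,-0.014],"rotation":[0,0,0]},
    {"translation":[0,0,-0.016],"rotation":[0,0,0]},
    {"translation":[0,0,-0.016],"rotation":[0,0,0]},
    {"translation":[0,0,-0.016],"rotation":[0,0,0]}
  ]
}}

```text
t: 13.0
eef_pos: [0.4923, -0.0813, 0.181]
ee_rot: [3.142, 0.0, -2.919]
force: [-0.9, -0.3, 4.2]
width: 0.0178
gripper_force: 40.0
```

Plug drag is about 5 to 6 N and there is almost no side force. The tip is in the bore, about 14 mm down.

{"op": "apply_moves", "data": {
  "steps": [
    {"translation":[0,0,-0.003],"rotation":[0,0,0]},
    {"translation":[0,0,-0.006],"rotation":[0,0,0]},
    {"translation":[0,0,-0.009],"rotation":[0,0,0]},
    {"translation":[0,0,-0.012],"rotation":[0,0,0]},
    {"translation":[0,0,-0.015],"rotation":[0,0,0]},
    {"translation":[0,0,-0.018],"rotation":[0,0,0]},
    {"translation":[0,0,-0.021],"rotation":[0,0,0]},
    {"translation":[0,0,-0.024],"rotation":[0,0,0]},
    {"translation":[0,0,-0.026],"rotation":[0,0,0]},
    {"translation":[0,0,-0.028],"rotation":[0,0,0]}
  ]
}}

```text
t: 13.83
eef_pos: [0.4923, -0.0813, 0.174]
ee_rot: [-3.142, 0.0, -2.919]
force: [-0.6, 0.6, 4.0]
width: 0.018
gripper_force: 40.0
```

{"op": "apply_moves", "data": {
  "steps": [
    {"translation":[0,0,-0.002],"rotation":[0,0,0]},
    {"translation":[0,0,-0.004],"rotation":[0,0,0]},
    {"translation":[0,0,-0.006],"rotation":[0,0,0]},
    {"translation":[0,0,-0.008],"rotation":[0,0,0]},
    {"translation":[0,0,-0.009],"rotation":[0,0,0]},
    {"translation":[0,0,-0.01],"rotation":[0,0,0]},
    {"translation":[0,0,-0.011],"rotation":[0,0,0]},
    {"translation":[0,0,-0.012],"rotation":[0,0,0]},
    {"translation":[0,0,-0.012],"rotation":[0,0,0]},
    {"translation":[0,0,-0.012],"rotation":[0,0,0]}
  ]
}}

```text
t: 14.67
eef_pos: [0.4923, -0.0812, 0.171]
ee_rot: [3.142, -0.0, -2.919]
force: [0.8, -0.1, 3.7]
width: 0.0179
gripper_force: 40.0
```

{"op": "apply_moves", "data": {
  "steps": [
    {"translation":[0,0,-0.001],"rotation":[0,0,0]},
    {"translation":[0,0,-0.002],"rotation":[0,0,0]},
    {"translation":[0,0,-0.003],"rotation":[0,0,0]},
    {"translation":[0,0,-0.004],"rotation":[0,0,0]},
    {"translation":[0,0,-0.005],"rotation":[0,0,0]},
    {"translation":[0,0,-0.006],"rotation":[0,0,0]},
    {"translation":[0,0,-0.007],"rotation":[0,0,0]},
    {"translation":[0,0,-0.008],"rotation":[0,0,0]},
    {"translation":[0,0,-0.008],"rotation":[0,0,0]},
    {"translation":[0,0,-0.008],"rotation":[0,0,0]}
  ]
}}

```text
t: 15.5
eef_pos: [0.4924, -0.0813, 0.1694]
ee_rot: [-3.141, 0.0, -2.919]
force: [-1.2, 0.0, 6.9]
width: 0.0175
gripper_force: 40.0
```

{"op": "apply_moves", "data": {
  "steps": [
    {"translation":[0,0,-0.001],"rotation":[0,0,0]},
    {"translation":[0,0,-0.002],"rotation":[0,0,0]},
    {"translation":[0,0,-0.003],"rotation":[0,0,0]},
    {"translation":[0,0,-0.004],"rotation":[0,0,0]},
    {"translation":[0,0,-0.004],"rotation":[0,0,0]},
    {"translation":[0,0,-0.004],"rotation":[0,0,0]},
    {"translation":[0,0,-0.004],"rotation":[0,0,0]},
    {"translation":[0,0,-0.004],"rotation":[0,0,0]},
    {"translation":[0,0,-0.004],"rotation":[0,0,0]},
    {"translation":[0,0,-0.004],"rotation":[0,0,0]}
  ]
}}

```text
t: 16.33
eef_pos: [0.4926, -0.0813, 0.1691]
ee_rot: [-3.141, 0.001, -2.918]
force: [-2.5, 0.6, 13.9]
width: 0.0177
gripper_force: 40.0
```

The pin stops solid at TCP z≈0.169, about 26 mm deep, with force rising to 14 N. Socket A is the short one, so I withdraw and go to B.

{"op": "apply_moves", "data": {
  "steps": [
    {"translation":[0,0,0.02],"rotation":[0,0,0]},
    {"translation":[0,0,0.05],"rotation":[0,0,0]},
    {"translation":[0,0,0.09],"rotation":[0,0,0]},
    {"translation":[0,0,0.14],"rotation":[0,0,0]},
    {"translation":[0,0,0.19],"rotation":[0,0,0]},
    {"translation":[0,0,0.24],"rotation":[0,0,0]},
    {"translation":[0,0,0.29],"rotation":[0,0,0]},
    {"translation":[0,0,0.33],"rotation":[0,0,0]},
    {"translation":[0,0,0.33],"rotation":[0,0,0]},
    {"translation":[0,0,0.33],"rotation":[0,0,0]}
  ]
}}

```text
t: 17.17
eef_pos: [0.4923, -0.0811, 0.2508]
ee_rot: [3.141, 0.001, -2.919]
force: [0.7, 1.0, -1.9]
width: 0.0176
gripper_force: 40.0
```

{"op": "apply_moves", "data": {
  "steps": [
    {"translation":[0.012,-0.045,0],"rotation":[0,0,0]},
    {"translation":[0.026,-0.1,0],"rotation":[0,0,0]},
    {"translation":[0.042,-0.16,0],"rotation":[0,0,0]},
    {"translation":[0.058,-0.22,0],"rotation":[0,0,0]},
    {"translation":[0.074,-0.28,0],"rotation":[0,0,0]},
    {"translation":[0.088,-0.34,0],"rotation":[0,0,0]},
    {"translation":[0.1,-0.387,0],"rotation":[0,0,0]},
    {"translation":[0.1,-0.387,-0.05],"rotation":[0,0,0]},
    {"translation":[0.1,-0.387,-0.1],"rotation":[0,0,0]},
    {"translation":[0.1,-0.387,-0.11],"rotation":[0,0,0]}
  ]
}}

```text
t: 18.0
eef_pos: [0.5157, -0.178, 0.2202]
ee_rot: [3.14, -0.004, -2.92]
force: [-0.4, 0.4, -1.8]
width: 0.0182
gripper_force: 40.0
```

{"op": "apply_moves", "data": {
  "steps": [
    {"translation":[0,0,0],"rotation":[0,0,0]},
    {"translation":[0,0,0],"rotation":[0,0,0]},
    {"translation":[0,0,0],"rotation":[0,0,0]},
    {"translation":[0,0,0],"rotation":[0,0,0]},
    {"translation":[0,0,0],"rotation":[0,0,0]},
    {"translation":[0,0,0],"rotation":[0,0,0]},
    {"translation":[0,0,0],"rotation":[0,0,0]},
    {"translation":[0,0,0],"rotation":[0,0,0]},
    {"translation":[0,0,0],"rotation":[0,0,0]},
    {"translation":[0,0,0],"rotation":[0,0,0]}
  ]
}}

```text
t: 18.83
eef_pos: [0.5172, -0.178, 0.2231]
ee_rot: [-3.142, 0.0, -2.919]
force: [0.4, -0.7, -1.7]
width: 0.0175
gripper_force: 40.0
```

```bash
python3 - <<'E'
from m import *
s=get_state();c=cam("wrist");im=grab_frame("wrist");print(s["t"],s["eef_pos"],np.degrees(s["ee_rot"]),s["force"])
e=s["eef_pos"];cv2.imwrite("pics/w6.png",im)
print('tcp@face',proj(c,[e[0],e[1],.103]),'shoulder',proj(c,e-[0,0,.087]))
f=lambda a:cv2.resize(a,(400,500),interpolation=cv2.INTER_NEAREST)
cv2.imwrite("pics/e.png",f(im[215:265,303:343]))
E
```

```text
18.8333 [ 0.5172398  -0.17802595  0.22310247] [-1.79997991e+02  2.98691788e-04 -1.67239388e+02] [ 0.38543389 -0.67531856 -1.6616803 ]
tcp@face [323.20188141 227.50963882] shoulder [323.35420822 239.01055207]
```

View pics/e.png

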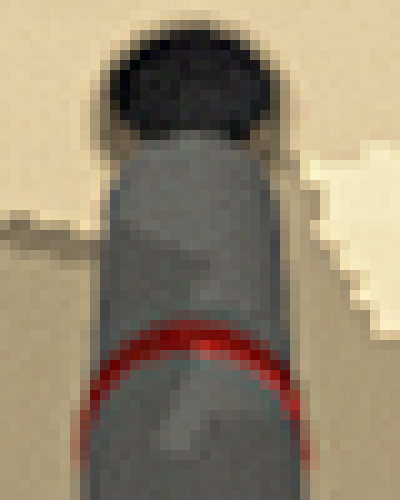

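Mouth B is centred at about (322.1,226.6), less than 1 mm from where the pin tip will land. I nudge x slightly and go down.

{"op": "apply_moves", "data": {
  "steps": [
    {"translation":[0.003,-0.001,0],"rotation":[0,0,0]},
    {"translation":[0.003,-0.001,-0.02],"rotation":[0,0,0]},
    {"translation":[0.003,-0.001,-0.04],"rotation":[0,0,0]},
    {"translation":[0.003,-0.001,-0.06],"rotation":[0,0,0]},
    {"translation":[0.003,-0.001,-0.08],"rotation":[0,0,0]},
    {"translation":[0.003,-0.001,-0.095],"rotation":[0,0,0]},
    {"translation":[0.003,-0.001,-0.105],"rotation":[0,0,0]},
    {"translation":[0.003,-0.001,-0.112],"rotation":[0,0,0]},
    {"translation":[0.003,-0.001,-0.116],"rotation":[0,0,0]},
    {"translation":[0.003,-0.001,-0.12],"rotation":[0,0,0]}
  ]
}}

```text
t: 19.72
eef_pos: [0.5181, -0.1783, 0.1931]
ee_rot: [-3.141, 0.0, -2.919]
force: [-0.1, -0.2, -0.8]
width: 0.0178
gripper_force: 40.0
```

{"op": "apply_moves", "data": {
  "steps": [
    {"translation":[0,0,-0.003],"rotation":[0,0,0]},
    {"translation":[0,0,-0.006],"rotation":[0,0,0]},
    {"translation":[0,0,-0.009],"rotation":[0,0,0]},
    {"translation":[0,0,-0.012],"rotation":[0,0,0]},
    {"translation":[0,0,-0.015],"rotation":[0,0,0]},
    {"translation":[0,0,-0.018],"rotation":[0,0,0]},
    {"translation":[0,0,-0.02],"rotation":[0,0,0]},
    {"translation":[0,0,-0.022],"rotation":[0,0,0]},
    {"translation":[0,0,-0.024],"rotation":[0,0,0]},
    {"translation":[0,0,-0.024],"rotation":[0,0,0]}
  ]
}}

```text
t: 20.55
eef_pos: [0.5179, -0.1783, 0.1869]
ee_rot: [3.142, -0.0, -2.919]
force: [0.3, 0.5, -1.0]
width: 0.0175
gripper_force: 40.0
```

{"op": "apply_moves", "data": {
  "steps": [
    {"translation":[0,0,-0.003],"rotation":[0,0,0]},
    {"translation":[0,0,-0.006],"rotation":[0,0,0]},
    {"translation":[0,0,-0.009],"rotation":[0,0,0]},
    {"translation":[0,0,-0.012],"rotation":[0,0,0]},
    {"translation":[0,0,-0.015],"rotation":[0,0,0]},
    {"translation":[0,0,-0.018],"rotation":[0,0,0]},
    {"translation":[0,0,-0.02],"rotation":[0,0,0]},
    {"translation":[0,0,-0.022],"rotation":[0,0,0]},
    {"translation":[0,0,-0.024],"rotation":[0,0,0]},
    {"translation":[0,0,-0.024],"rotation":[0,0,0]}
  ]
}}

```text
t: 21.38
eef_pos: [0.518, -0.1783, 0.1809]
ee_rot: [3.142, -0.0, -2.919]
force: [-0.3, 0.2, -1.0]
width: 0.0179
gripper_force: 40.0
```

{"op": "apply_moves", "data": {
  "steps": [
    {"translation":[0,0,-0.003],"rotation":[0,0,0]},
    {"translation":[0,0,-0.006],"rotation":[0,0,0]},
    {"translation":[0,0,-0.009],"rotation":[0,0,0]},
    {"translation":[0,0,-0.012],"rotation":[0,0,0]},
    {"translation":[0,0,-0.015],"rotation":[0,0,0]},
    {"translation":[0,0,-0.018],"rotation":[0,0,0]},
    {"translation":[0,0,-0.021],"rotation":[0,0,0]},
    {"translation":[0,0,-0.024],"rotation":[0,0,0]},
    {"translation":[0,0,-0.027],"rotation":[0,0,0]},
    {"translation":[0,0,-0.03],"rotation":[0,0,0]}
  ]
}}

```text
t: 22.22
eef_pos: [0.5181, -0.1783, 0.1736]
ee_rot: [-3.141, 0.0, -2.919]
force: [-0.3, 0.2, 5.3]
width: 0.0178
gripper_force: 40.0
```

{"op": "apply_moves", "data": {
  "steps": [
    {"translation":[0,0,-0.003],"rotation":[0,0,0]},
    {"translation":[0,0,-0.006],"rotation":[0,0,0]},
    {"translation":[0,0,-0.008],"rotation":[0,0,0]},
    {"translation":[0,0,-0.01],"rotation":[0,0,0]},
    {"translation":[0,0,-0.012],"rotation":[0,0,0]},
    {"translation":[0,0,-0.014],"rotation":[0,0,0]},
    {"translation":[0,0,-0.015],"rotation":[0,0,0]},
    {"translation":[0,0,-0.016],"rotation":[0,0,0]},
    {"translation":[0,0,-0.016],"rotation":[0,0,0]},
    {"translation":[0,0,-0.016],"rotation":[0,0,0]}
  ]
}}

```text
t: 23.05
eef_pos: [0.5181, -0.1783, 0.1695]
ee_rot: [-3.142, 0.0, -2.919]
force: [0.0, -0.5, 3.8]
width: 0.0179
gripper_force: 40.0
```

{"op": "apply_moves", "data": {
  "steps": [
    {"translation":[0,0,-0.003],"rotation":[0,0,0]},
    {"translation":[0,0,-0.006],"rotation":[0,0,0]},
    {"translation":[0,0,-0.008],"rotation":[0,0,0]},
    {"translation":[0,0,-0.01],"rotation":[0,0,0]},
    {"translation":[0,0,-0.012],"rotation":[0,0,0]},
    {"translation":[0,0,-0.014],"rotation":[0,0,0]},
    {"translation":[0,0,-0.015],"rotation":[0,0,0]},
    {"translation":[0,0,-0.016],"rotation":[0,0,0]},
    {"translation":[0,0,-0.016],"rotation":[0,0,0]},
    {"translation":[0,0,-0.016],"rotation":[0,0,0]}
  ]
}}

```text
t: 23.88
eef_pos: [0.518, -0.1783, 0.1655]
ee_rot: [3.142, 0.0, -2.919]
force: [-0.7, -0.4, 4.3]
width: 0.0178
gripper_force: 40.0
```

Socket B is already deeper than A, and the plug drag is normal.

{"op": "apply_moves", "data": {
  "steps": [
    {"translation":[0,0,-0.003],"rotation":[0,0,0]},
    {"translation":[0,0,-0.006],"rotation":[0,0,0]},
    {"translation":[0,0,-0.008],"rotation":[0,0,0]},
    {"translation":[0,0,-0.01],"rotation":[0,0,0]},
    {"translation":[0,0,-0.012],"rotation":[0,0,0]},
    {"translation":[0,0,-0.014],"rotation":[0,0,0]},
    {"translation":[0,0,-0.016],"rotation":[0,0,0]},
    {"translation":[0,0,-0.018],"rotation":[0,0,0]},
    {"translation":[0,0,-0.02],"rotation":[0,0,0]},
    {"translation":[0,0,-0.02],"rotation":[0,0,0]}
  ]
}}

```text
t: 24.72
eef_pos: [0.518, -0.1783, 0.1604]
ee_rot: [3.142, -0.0, -2.919]
force: [0.7, -0.2, 2.8]
width: 0.0179
gripper_force: 40.0
```

{"op": "apply_moves", "data": {
  "steps": [
    {"translation":[0,0,-0.003],"rotation":[0,0,0]},
    {"translation":[0,0,-0.006],"rotation":[0,0,0]},
    {"translation":[0,0,-0.009],"rotation":[0,0,0]},
    {"translation":[0,0,-0.012],"rotation":[0,0,0]},
    {"translation":[0,0,-0.015],"rotation":[0,0,0]},
    {"translation":[0,0,-0.018],"rotation":[0,0,0]},
    {"translation":[0,0,-0.021],"rotation":[0,0,0]},
    {"translation":[0,0,-0.024],"rotation":[0,0,0]},
    {"translation":[0,0,-0.026],"rotation":[0,0,0]},
    {"translation":[0,0,-0.028],"rotation":[0,0,0]}
  ]
}}

```text
t: 25.55
eef_pos: [0.518, -0.1782, 0.1535]
ee_rot: [3.142, 0.0, -2.919]
force: [0.2, 0.0, 4.9]
width: 0.0176
gripper_force: 40.0
```

{"op": "apply_moves", "data": {
  "steps": [
    {"translation":[0,0,-0.002],"rotation":[0,0,0]},
    {"translation":[0,0,-0.004],"rotation":[0,0,0]},
    {"translation":[0,0,-0.006],"rotation":[0,0,0]},
    {"translation":[0,0,-0.008],"rotation":[0,0,0]},
    {"translation":[0,0,-0.01],"rotation":[0,0,0]},
    {"translation":[0,0,-0.012],"rotation":[0,0,0]},
    {"translation":[0,0,-0.014],"rotation":[0,0,0]},
    {"translation":[0,0,-0.016],"rotation":[0,0,0]},
    {"translation":[0,0,-0.016],"rotation":[0,0,0]},
    {"translation":[0,0,-0.016],"rotation":[0,0,0]}
  ]
}}

```text
t: 26.38
eef_pos: [0.518, -0.1783, 0.1495]
ee_rot: [3.142, -0.0, -2.919]
force: [1.2, -0.0, 3.9]
width: 0.018
gripper_force: 40.0
```

{"op": "apply_moves", "data": {
  "steps": [
    {"translation":[0,0,-0.001],"rotation":[0,0,0]},
    {"translation":[0,0,-0.002],"rotation":[0,0,0]},
    {"translation":[0,0,-0.003],"rotation":[0,0,0]},
    {"translation":[0,0,-0.004],"rotation":[0,0,0]},
    {"translation":[0,0,-0.005],"rotation":[0,0,0]},
    {"translation":[0,0,-0.006],"rotation":[0,0,0]},
    {"translation":[0,0,-0.007],"rotation":[0,0,0]},
    {"translation":[0,0,-0.008],"rotation":[0,0,0]},
    {"translation":[0,0,-0.008],"rotation":[0,0,0]},
    {"translation":[0,0,-0.008],"rotation":[0,0,0]}
  ]
}}

```text
t: 27.22
eef_pos: [0.518, -0.1783, 0.1475]
ee_rot: [3.142, 0.0, -2.919]
force: [0.6, -0.5, 4.3]
width: 0.0178
gripper_force: 40.0
```

{"op": "apply_moves", "data": {
  "steps": [
    {"translation":[0,0,-0.001],"rotation":[0,0,0]},
    {"translation":[0,0,-0.002],"rotation":[0,0,0]},
    {"translation":[0,0,-0.003],"rotation":[0,0,0]},
    {"translation":[0,0,-0.004],"rotation":[0,0,0]},
    {"translation":[0,0,-0.004],"rotation":[0,0,0]},
    {"translation":[0,0,-0.004],"rotation":[0,0,0]},
    {"translation":[0,0,-0.004],"rotation":[0,0,0]},
    {"translation":[0,0,-0.004],"rotation":[0,0,0]},
    {"translation":[0,0,-0.004],"rotation":[0,0,0]},
    {"translation":[0,0,-0.004],"rotation":[0,0,0]}
  ]
}}

```text
t: 28.05
eef_pos: [0.518, -0.1783, 0.1465]
ee_rot: [3.142, -0.0, -2.919]
force: [0.6, -0.7, 3.3]
width: 0.0179
gripper_force: 40.0
```

{"op": "apply_moves", "data": {
  "steps": [
    {"translation":[0,0,-0.001],"rotation":[0,0,0]},
    {"translation":[0,0,-0.002],"rotation":[0,0,0]},
    {"translation":[0,0,-0.003],"rotation":[0,0,0]},
    {"translation":[0,0,-0.004],"rotation":[0,0,0]},
    {"translation":[0,0,-0.004],"rotation":[0,0,0]},
    {"translation":[0,0,-0.004],"rotation":[0,0,0]},
    {"translation":[0,0,-0.004],"rotation":[0,0,0]},
    {"translation":[0,0,-0.004],"rotation":[0,0,0]},
    {"translation":[0,0,-0.004],"rotation":[0,0,0]},
    {"translation":[0,0,-0.004],"rotation":[0,0,0]}
  ]
}}

```text
t: 28.88
eef_pos: [0.518, -0.1783, 0.1456]
ee_rot: [-3.142, -0.0, -2.919]
force: [1.0, -0.1, 4.7]
width: 0.018
gripper_force: 40.0
```

{"op": "apply_moves", "data": {
  "steps": [
    {"translation":[0,0,-0.001],"rotation":[0,0,0]},
    {"translation":[0,0,-0.002],"rotation":[0,0,0]},
    {"translation":[0,0,-0.003],"rotation":[0,0,0]},
    {"translation":[0,0,-0.004],"rotation":[0,0,0]},
    {"translation":[0,0,-0.004],"rotation":[0,0,0]},
    {"translation":[0,0,-0.004],"rotation":[0,0,0]},
    {"translation":[0,0,-0.004],"rotation":[0,0,0]},
    {"translation":[0,0,-0.004],"rotation":[0,0,0]},
    {"translation":[0,0,-0.004],"rotation":[0,0,0]},
    {"translation":[0,0,-0.004],"rotation":[0,0,0]}
  ]
}}

```text
t: 29.72
eef_pos: [0.5182, -0.1783, 0.1454]
ee_rot: [-3.141, 0.001, -2.919]
force: [-0.7, 1.3, 11.7]
width: 0.0178
gripper_force: 40.0
```

{"op": "apply_moves", "data": {
  "steps": [
    {"translation":[0,0,-0.001],"rotation":[0,0,0]},
    {"translation":[0,0,-0.002],"rotation":[0,0,0]},
    {"translation":[0,0,-0.002],"rotation":[0,0,0]},
    {"translation":[0,0,-0.002],"rotation":[0,0,0]},
    {"translation":[0,0,-0.002],"rotation":[0,0,0]},
    {"translation":[0,0,-0.002],"rotation":[0,0,0]},
    {"translation":[0,0,-0.002],"rotation":[0,0,0]},
    {"translation":[0,0,-0.002],"rotation":[0,0,0]},
    {"translation":[0,0,-0.002],"rotation":[0,0,0]},
    {"translation":[0,0,-0.002],"rotation":[0,0,0]}
  ]
}}

```text
t: 30.55
eef_pos: [0.5183, -0.1784, 0.1453]
ee_rot: [-3.141, 0.001, -2.918]
force: [-2.3, 2.3, 13.4]
width: 0.0182
gripper_force: 40.0
```

The pin is solid at 50 mm. I ease the load, open the jaws and lift clear.

{"op": "apply_moves", "data": {
  "steps": [
    {"translation":[0,0,0.001],"rotation":[0,0,0]},
    {"translation":[0,0,0.002],"rotation":[0,0,0]},
    {"translation":[0,0,0.003],"rotation":[0,0,0]},
    {"translation":[0,0,0.003],"rotation":[0,0,0]},
    {"translation":[0,0,0.003],"rotation":[0,0,0]},
    {"translation":[0,0,0.003],"rotation":[0,0,0]},
    {"translation":[0,0,0.003],"rotation":[0,0,0]},
    {"translation":[0,0,0.003],"rotation":[0,0,0]},
    {"translation":[0,0,0.003],"rotation":[0,0,0]},
    {"translation":[0,0,0.003],"rotation":[0,0,0]}
  ]
}}

```text
t: 31.38
eef_pos: [0.5181, -0.1783, 0.1454]
ee_rot: [-3.141, 0.0, -2.919]
force: [-1.8, 0.4, 10.4]
width: 0.0177
gripper_force: 40.0
```

{"op": "apply_moves", "data": {
  "steps": [
    {"translation":[0,0,0],"rotation":[0,0,0]},
    {"translation":[0,0,0],"rotation":[0,0,0]},
    {"translation":[0,0,0],"rotation":[0,0,0]},
    {"translation":[0,0,0],"rotation":[0,0,0]},
    {"translation":[0,0,0],"rotation":[0,0,0]},
    {"translation":[0,0,0],"rotation":[0,0,0]},
    {"translation":[0,0,0],"rotation":[0,0,0]},
    {"translation":[0,0,0],"rotation":[0,0,0]},
    {"translation":[0,0,0],"rotation":[0,0,0]},
    {"translation":[0,0,0],"rotation":[0,0,0]}
  ],
  "jaw": 0
}}

```text
t: 32.22
eef_pos: [0.518, -0.1783, 0.1448]
ee_rot: [3.142, 0.0, -2.919]
force: [0.1, 0.7, -0.3]
width: 0.044
gripper_force: 0.0
```

{"op": "apply_moves", "data": {
  "steps": [
    {"translation":[0,0,0.03],"rotation":[0,0,0]},
    {"translation":[0,0,0.08],"rotation":[0,0,0]},
    {"translation":[0,0,0.15],"rotation":[0,0,0]},
    {"translation":[0,0,0.25],"rotation":[0,0,0]},
    {"translation":[0,0,0.35],"rotation":[0,0,0]},
    {"translation":[0,0,0.45],"rotation":[0,0,0]},
    {"translation":[0,0,0.55],"rotation":[0,0,0]},
    {"translation":[0,0,0.6],"rotation":[0,0,0]},
    {"translation":[0,0,0.6],"rotation":[0,0,0]},
    {"translation":[0,0,0.6],"rotation":[0,0,0]}
  ]
}}

```text
t: 33.05
eef_pos: [0.5182, -0.1782, 0.2959]
ee_rot: [-3.141, 0.002, -2.919]
force: [0.6, -0.5, -0.2]
width: 0.0439
gripper_force: 0.0
```

```bash
python3 - <<'E'
from m import *
s=get_state();im=grab_frame("wrist");S=grab_frame("scene");cv2.imwrite("pics/w7.png",im);print(s["t"],s["eef_pos"],s["force"],s["width"])
x,y=map(int,proj(cam("scene"),(.518,-.178,.12))); u,v=map(int,proj(cam("wrist"),(.518,-.178,.12)));print(x,y,u,v)
cv2.imwrite("pics/f.png",np.hstack([cv2.resize(S[y-55:y+45,x-40:x+40],(400,500)),cv2.resize(im[v-50:v+50,u-40:u+40],(400,500))]))
E
```

```text
33.05 [ 0.51820082 -0.17819484  0.29590037] [ 0.64553341 -0.46353633 -0.23227513] 0.043943097592955026
212 238 322 214
```

View pics/f.png

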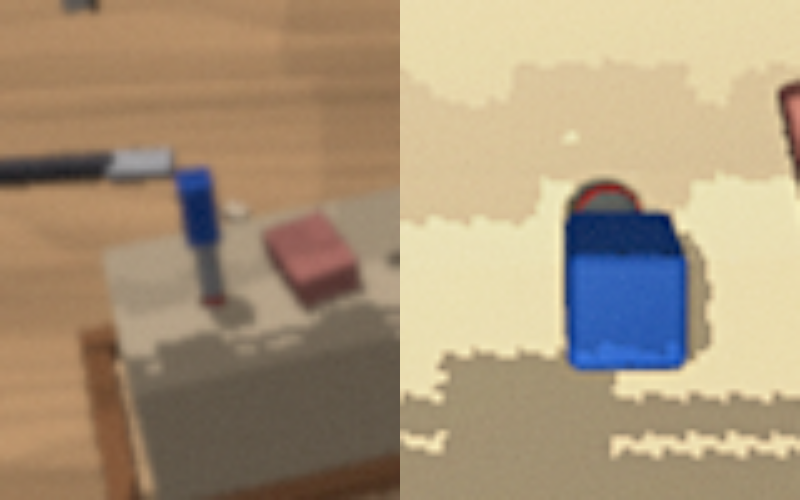

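The pin stands free in socket B with the red ring right at the stone's face, and the pink block has not moved. I hand the job in.

```bash
python3 -c "
from station import *
print(job_done())"
```

```text
the job is handed in; nothing more can be done
None
```

The pin is standing free and fully home in socket_b, the full-depth socket, with its red ring at the stone's face. Socket_a proved short at about 26 mm, no force reading went above 14 N, and the job was handed in at about 33 s.

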